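Rock test for cast jar covers

TASK

Two look-alike blue cast jar covers stand on the bench; one has cured warped. With the fingers closed, press each cover firmly on the yellow dot at its rim for a moment, first the left cover (as seen from the robot), then the right one: the sound cover stands steady, the warped one rocks. Then lift the one that rocks by its knob and lay it knob-up, flat inside the red reject tray; leave the steady cover where it is and do not disturb the tape roll or the mould half.

Things in the scene. Friction and masses are not known exactly. Their poses are not given: they have to be found in the camera images.
- cover_1_knob (a point): Grasp point of one blue jar cover (round plate 110 mm across, 8 mm thick, on six 8 mm feet, with a central round knob 28 mm wide). The point lies on the axis half-way up the knob: the knob's top is 14 mm above it, the plate's top 16 mm below it, the bench 32 mm below it if the cover is sound. z is up the knob; the yellow dot lies along -x.
- cover_1_dot (a point): Where to press, straight down: centre of that cover's yellow dot, 18 mm across, on the plate's top by the rim, 40 mm from the knob's axis along -x, 16 mm above the bench if the cover is sound. 15 N here does not tip a sound cover, and its dot does not sink.
- cover_2_knob (a point): The same point on the other, look-alike blue jar cover, with the same sizes and axes. Either cover may stand left or right.
- cover_2_dot (a point): Centre of the yellow dot on that other cover, as cover_1_dot.
- cover_1: The first cover, 120 to 195 g; origin on its axis, 32 mm below the knob point. One of the two covers is warped, and the press test tells which: its two side feet are 4 mm too long, so it rests leaning away from its dot by about 4 degrees; pressed on the dot (1 N is enough) it rocks forward by about 10 degrees, the dot sinking about 6 mm, and falls back when let go.
- cover_2: The other cover; origin and weight as the first's, and the same words hold.
- tray: Red open reject tray, fixed to the bench, 190 x 190 mm outside, 25 mm high, walls and floor 5 mm thick. Origin at the centre of its underside, on the bench; its sides run along its x and y.
- tape: Bystander: loose roll of masking tape lying flat, 104 mm across, 25 mm high. Origin at the centre of its underside.
- mould: Bystander: loose light-blue mould half, a block 60 x 85 x 24 mm. Origin at the centre of its underside.

How it is judged:
On the way, in this order (a step that is already met when the one before it is completed fails the run):
1. the left cover is pressed on its dot (more than 1 N, fingers within 25 mm of the dot) (((world y of cover_1 above 0.14 m and contact force between the fingers and cover_1 above 1 N and horizontal distance between the grasp point and cover_1_dot below 0.025 m) or (world y of cover_2 above 0.14 m and contact force between the fingers and cover_2 above 1 N and horizontal distance between the grasp point and cover_2_dot below 0.025 m))), for 0.05 s.
2. then the right cover is pressed on its dot (more than 1 N, fingers within 25 mm of the dot) (((world y of cover_1 below 0.14 m and contact force between the fingers and cover_1 above 1 N and horizontal distance between the grasp point and cover_1_dot below 0.025 m) or (world y of cover_2 below 0.14 m and contact force between the fingers and cover_2 above 1 N and horizontal distance between the grasp point and cover_2_dot below 0.025 m))), for 0.05 s.
At the end, for the whole second after the job is handed in: The cover that rocks lies knob-up and flat on the floor of the red tray (centre within 55 mm of the tray's, leaning less than 12 degrees), at rest; the steady cover stands upright within 30 mm of where it was (horizontal distance between cover_2 and tray below 0.055 m and z of cover_2 in the frame of tray below 0.02 m and angle between cover_2's own z axis and vertical below 0.21 rad and linear speed of each of cover_2, cover_1 below 0.02 m/s and distance of cover_1 from where it was at the start of the episode below 0.03 m and angle between cover_1's own z axis and vertical below 0.12 rad); the robot touches nothing.
It fails at once if the steady cover is lifted or shoved more than 40 mm (distance of cover_1 from where it was at the start of the episode above 0.04 m).
It fails at once if the roll of tape is moved more than 20 mm (distance of tape from where it was at the start of the episode above 0.02 m).
It fails at once if the mould half is moved more than 20 mm (distance of mould from where it was at the start of the episode above 0.02 m).
It also fails if it takes over 59 s, if anything falls off the work surface, if the arm or the gripper's body presses on something with over 40 N, if the wrist force passes 120 N, or if a joint passes its speed limit or range.

ROBOT

A 7-joint arm with a two-finger parallel gripper is mounted at the origin on a cart in front of the work surface, level with it; the furniture and walls round the work are solid. World frame = base frame: x ahead of the robot, y to its left, z up, the work surface at z = 0. Lengths are in m, angles in rad, forces in N, time in s.
With the tool pointing down it reaches from about 0.4 to 0.925 m from the base axis. Payload 4.1 kg.
Tool frame: the origin (TCP) lies at the very end of the fingers, on their centre line; the grasp point (between the pads) lies 19 mm behind it; x points along the fingers, y is the direction in which the jaws open and shut, and the axes are right-handed (so a half turn about x gives the same grasp; the last joint's range is limited). The gripper opens to 85 mm and grips with 20 to 120 N. Pads are 22 mm wide; open, the fingers measure 114 mm over their backs; the gripper's body (76 mm by 85 mm) begins 54 mm behind the grasp point. The pads swing forward as they close: fully open they stand 13 mm farther back than shut.
Start: joints at [1.011, 0.398, 0.045, 1.537, -0.019, 1.207, -0.051], TCP at [0.289, -0.582, 0.231] pointing down, gripper open.
Joint ranges: [-2.82, 2.82], [-0.49, 2.23], [-1.37, 1.46], [0, 2.46], [-1.36, 4.5], [0.23, 2], [-2.94, 2.94]. Speed limits (rad/s): [2.57, 2.57, 3.14, 3.14, 3.14, 3.14, 3.14].

INTERFACE

Orientations are given as a rotation vector (axis times angle).
In Python, from station import status, read_camera, camera_model, env gives the robot as it stands. The module is installed in compiled form; this text tells all that it offers.
- The arm moves only by the tool move_arm, never from a script. Its argument "series" is a list that holds one entry, the list of rows, each a list of 5 numbers: the shift along the tool's x, y, z as a fraction of full scale, then the turn about the tool's x as a fraction of full scale, then the closure, from -1 (fully open) to 1 (shut). A call has 1 to 12 rows; each row shifts and turns the commanded pose from where the row before left it, along the tool's axes as they then stand; what a row does not reach is not made up. Full scale, the value 1, is 0.04 m for a shift and 0.08 rad for a turn. A row lasts 1/10 s, in which the tool goes at most 50 mm and 8.59 degrees, less where a joint would pass 70% of its speed; a pose out of reach is approached as far as the arm can. A call with a number of a shift or a turn outside -1 to 1 is refused whole. A call with a gripper value outside its range is refused whole. The fingers move at their own pace and stop on an object; "squeeze" is the grip in N (left out, the last holds). Time passes only in rows, so rows that do not move let the fingers close. It gives the time, the measured TCP pose, the force and the opening at its end, in the units of the state.
- status.observe(): the state, without advancing time (a new reading comes with each control period).
- read_camera(name): name is "side" or "top"; returns (picture, depth): 420x560x3 uint8, blue, green, red; 420x560 float32, m along the optical axis (not along the pixel's ray), 0 where there is no reading.
- camera_model(name): a dict with "mtx" (3x3 intrinsics, pixels), "R" (3x3) and "t" (3): a world point X has camera coordinates R X + t. Camera axes: x right, y down, z forward; pixel columns grow to the right and rows downward; lengths in m; the calibration is good to about 2 mm. A picture is of the moment at which its call begins. camera_model takes no time and is no camera call.
- env.job_done(): hands the job in, once; it reports no verdict.
The state is a dict: "clock": time; "joint_pos": joint angles; "qd": joint speeds; "joint_efforts": joint torques, N m; "eef_pos": TCP position; "tcp_rot": TCP orientation; "contact_force": force on the tool from outside, world axes, zero at the start; "moment": the same for the moment, N m; "opening": finger opening in m.
Only numpy, scipy, OpenCV 4.12 (cv2) and the standard library are available. Lean on these libraries where they do the work, as an engineer would, in place of code of your own. Each camera call takes 0.05 s, during which the arm holds its last target. There are 200 camera calls.

## Working session

There is one attempt and no reset: what is moved stays moved. The work goes in short steps, Python scripts to look and compute and a tool call to move; the robot and the scene stay as the last step left them, time stands still between calls to the robot, and variables do not carry over. Pictures are saved under pics/ and viewed, about 8 in all and at most 12, crops included, and the job is handed in when it is done.

Besides the shell and the picture viewer there is one more tool, called after "Call:" as name([rows], argument=value, ...), one row to a line, values as JSON. move_arm: Moves the arm, as the interface text tells. Shift numbers are shares of 0.04 m and turn numbers shares of 0.08 rad, none past 1 either way. Its arguments: {"type":"object","properties":{"series":{"type":"array"},"squeeze":{"type":"number"}},"required":["series"]}

```bash
mkdir -p pics; python3 - <<'E'
from station import status, read_camera, camera_model
import cv2,numpy as np
s=status.observe()
for k in s: print(k,np.round(s[k],3))
for n in("top","side"):
    p,d=read_camera(n); cv2.imwrite(f"pics/{n}0.png",p); np.save(f"pics/{n}0.npy",d)
    m=camera_model(n); print(n,np.round(m["mtx"],1).tolist(),np.round(-m["R"].T@m["t"],3),np.round(m["R"],2).tolist())
E
```

```text
clock 0.0
joint_pos [ 1.011  0.399  0.045  1.538 -0.019  1.207 -0.051]
qd [ 0.001  0.002 -0.001 -0.001 -0.001  0.     0.001]
joint_efforts [-1.0000e-03 -4.7513e+01  1.3650e+00 -2.5422e+01  1.2000e-02  9.0000e-03
 -0.0000e+00]
eef_pos [ 0.289 -0.582  0.23 ]
tcp_rot [ 1.965  0.463 -1.966]
contact_force [-0.347 -0.791  0.558]
moment [0.04  0.04  0.031]
opening 0.085
top [[418.2, 0.0, 276.2], [0.0, 418.2, 212.0], [0.0, 0.0, 1.0]] [0.457 0.103 0.945] [[0.02, -1.0, -0.02], [-1.0, -0.02, -0.05], [0.05, 0.02, -1.0]]
side [[417.1, 0.0, 275.0], [0.0, 417.1, 213.0], [0.0, 0.0, 1.0]] [-0.006  0.944  0.476] [[-0.85, -0.52, 0.0], [-0.22, 0.35, -0.91], [0.48, -0.78, -0.41]]
```

View pics/top0.png

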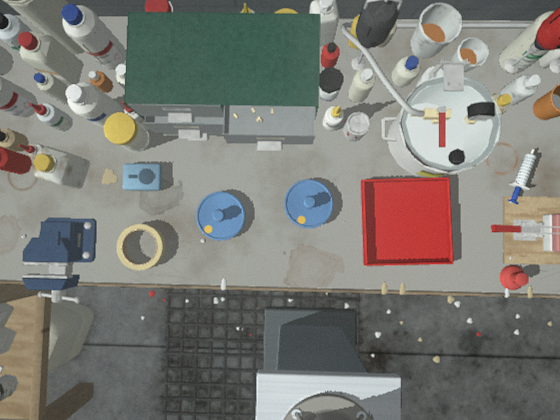

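View pics/side0.png

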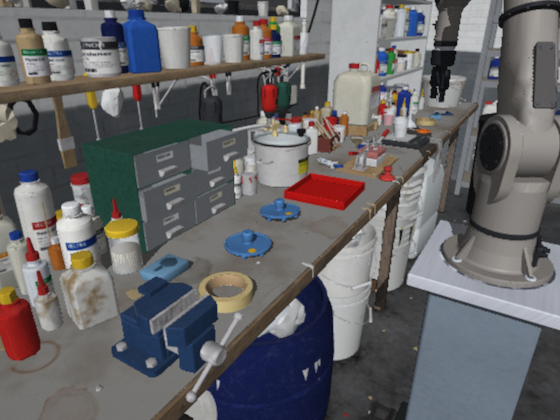

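The top view shows the left cover near (221,215) with its dot at (208,229), and the right cover near (310,203) with its dot at (301,219). The tray is around (407,221), the tape at (139,246) and the mould at (141,177). The side view confirms that layout, with the arm parked far right.

```bash
cat > h.py <<'E'
import cv2,numpy as np
from station import camera_model
def ray(n,px,z):
    m=camera_model(n);c=-m["R"].T@m["t"];d=m["R"].T@np.linalg.inv(m["mtx"])@[px[0],px[1],1]
    return c+d*(z-c[2])/d[2]
def cloud(n,d):
    m=camera_model(n);v,u=np.mgrid[:420,:560]
    P=np.stack([u,v,np.ones_like(u)],-1)@np.linalg.inv(m["mtx"]).T*d[...,None]
    return (P-m["t"])@m["R"]
def cen(mask):
    k,l,s,c=cv2.connectedComponentsWithStats(mask.astype(np.uint8));i=1+np.argmax(s[1:,4]);return c[i],s[i],l==i
def box(sh,x0,x1,y0,y1):
    m=np.zeros(sh,bool);m[y0:y1,x0:x1]=1;return m
E
cat > m.py <<'E'
from h import *
p=cv2.imread("pics/top0.png");d=np.load("pics/top0.npy");P=cloud("top",d)
H=cv2.cvtColor(p,cv2.COLOR_BGR2HSV)
yel=cv2.inRange(H,(18,130,120),(35,255,255))>0;blu=cv2.inRange(H,(98,120,60),(118,255,255))>0
for nm,b in(("L",(190,252,185,247)),("R",(278,340,172,234))):
    B=box(d.shape,*b)
    c,s,m=cen(yel&B);D=ray("top",c,.016);print(nm,"dot",c,s[2:],D,"depth z",np.median(P[m][:,2]))
    m=B&(blu|yel)&(d>0);Q=P[m]
    pl=Q[(Q[:,2]>.008)&(Q[:,2]<.028)]; kn=Q[(Q[:,2]>.038)&(Q[:,2]<.056)]
    (e,ax,an)=cv2.fitEllipse(max(cv2.findContours(m.astype(np.uint8),0,1)[0],key=cv2.contourArea))
    K=kn.mean(0);E=ray("top",e,.012)
    A=np.c_[pl[:,:2],np.ones(len(pl))];co=np.linalg.lstsq(A,pl[:,2],rcond=None)[0]
    print(" knob",K,len(kn),"ellipse",E,ax,"dot dist",np.hypot(*(K-D)[:2]),"dir deg",np.degrees(np.arctan2(*(K-D)[1::-1])),"tilt",np.degrees(co[:2]))
red=(cv2.inRange(H,(0,150,60),(6,255,255))|cv2.inRange(H,(174,150,60),(180,255,255)))>0
c,s,m=cen(red&box(d.shape,350,462,165,280))
r=cv2.minAreaRect(np.argwhere(m)[:,::-1].astype(np.float32));co=[ray("top",q,.025) for q in cv2.boxPoints(r)]
print("tray",np.mean(co,0),np.round(co,3).tolist(),r)
g=(cv2.inRange(P[...,2],-.02,.02)>0)&box(d.shape,200,360,240,280);print("bench z",np.median(P[240:270,255:355,2]))
for nm,b in(("tape",(110,170,215,275)),("mould",(115,165,155,197))):
    Q=P[box(d.shape,*b)];Q=Q[Q[:,2]>.012];print(nm,Q.min(0),Q.max(0))
E
python3 -c "
import numpy as np;np.set_printoptions(precision=4,suppress=True)
exec(open('m.py').read())
from scipy.spatial.transform import Rotation as R
print(R.from_rotvec([1.965,.463,-1.966]).as_matrix())"
```

```text
L dot [207.725 228.925] [ 7  7 40] [0.4643 0.2758 0.016 ] depth z 0.01680182168969513
 knob [nan nan nan] 0 ellipse [0.4644 0.2764 0.012 ] (6.222784519195557, 6.502781867980957) dot dist nan dir deg nan tilt [1.0731 3.2296]
R dot [301.0811 219.4595] [ 7  6 37] [0.4901 0.0685 0.016 ] depth z 0.023653722419615324
 knob [nan nan nan] 0 ellipse [0.4902 0.0684 0.012 ] (5.538649082183838, 6.5482401847839355) dot dist nan dir deg nan tilt [-2.3672  7.6862]
tray [ 0.4916 -0.1612  0.025 ] [[0.581, -0.061, 0.025], [0.59, -0.256, 0.025], [0.403, -0.261, 0.025], [0.393, -0.068, 0.025]] ((406.57025146484375, 221.169189453125), (85.9702377319336, 89.4164047241211), 88.49256896972656)
bench z 0.0003452628800718759
tape [0.3721 0.1027 0.012 ] [0.474  0.4756 0.9447]
mould [0.4574 0.1027 0.0122] [0.6098 0.4703 0.9447]
[[-0.0008  0.4451 -0.8955]
 [ 0.0013 -0.8955 -0.4451]
 [-1.     -0.0015  0.0001]]<string>:11: RuntimeWarning: Mean of empty slice.
  ret = um.true_divide(
```

```bash
sed -i 's/blu=.*/blu=(H[...,0]>90)\&(H[...,0]<125)\&(H[...,1]>90)/' m.py; python3 -c "
import numpy as np;np.set_printoptions(precision=4,suppress=True)
exec(open('m.py').read())
print(H[205,235],H[200,320],p[205,235])
for b in((196,248,190,242),(284,336,176,230)):
    Q=P[box(d.shape,*b)];Q=Q[(Q[:,2]>.034)&(Q[:,2]<.07)];print(len(Q),Q.mean(0),Q.min(0),Q.max(0))
for b in((110,170,215,275),(115,165,155,197)):
    Q=P[box(d.shape,*b)];Q=Q[(Q[:,2]>.012)&(Q[:,2]<.1)];print(Q.min(0),Q.max(0))
"
```

```text
L dot [207.725 228.925] [ 7  7 40] [0.4643 0.2758 0.016 ] depth z 0.01680182168969513
 knob [0.4957 0.2488 0.0454] 108 ellipse [0.4948 0.2496 0.012 ] (47.00701904296875, 47.309669494628906) dot dist 0.04129838080679789 dir deg -40.66001158101389 tilt [-0.0629  0.1253]
R dot [301.0811 219.4595] [ 7  6 37] [0.4901 0.0685 0.016 ] depth z 0.023653722419615324
 knob [0.5283 0.0534 0.0482] 118 ellipse [0.5264 0.0532 0.012 ] (47.15268325805664, 47.5632438659668) dot dist 0.041144175196194274 dir deg -21.520762015126312 tilt [-4.1215  1.7359]
tray [ 0.4916 -0.1612  0.025 ] [[0.581, -0.061, 0.025], [0.59, -0.256, 0.025], [0.403, -0.261, 0.025], [0.393, -0.068, 0.025]] ((406.57025146484375, 221.169189453125), (85.9702377319336, 89.4164047241211), 88.49256896972656)
bench z 0.0003452628800718759
tape [0.3721 0.1027 0.012 ] [0.474  0.4756 0.9447]
mould [0.4574 0.1027 0.0122] [0.6098 0.4703 0.9447]
[105 104 159] [105  84 118] [159 126  94]
129 [0.4956 0.2471 0.0448] [0.482  0.2344 0.0359] [0.508  0.2605 0.0489]
130 [0.5286 0.0526 0.048 ] [0.5159 0.0403 0.0349] [0.5424 0.066  0.0522]
[0.3721 0.3733 0.012 ] [0.474  0.4756 0.0295]
[0.5494 0.3847 0.0122] [0.6098 0.4703 0.0293]
```

Call:
move_arm([
  [[0, -0.72, -0.56, 0, 1], [0, -0.72, -0.56, 0, 1], [0, -0.72, -0.56, 0, 1], [0, -0.72, -0.56, 0, 1], [0, -0.72, -0.56, 0, 1], [0, -0.72, -0.56, 0, 1], [0, -0.72, -0.56, 0, 1], [0, -0.72, -0.56, 0, 1], [0, -0.72, -0.56, 0, 1], [0, -0.72, -0.56, 0, 1], [0, -0.72, -0.56, 0, 1], [0, -0.72, -0.56, 0, 1]],
])

```text
clock: 1.3
eef_pos: [0.3759, -0.1516, 0.2311]
tcp_rot: [1.965, 0.461, -1.965]
contact_force: [0.7, 0.6, 0.2]
opening: 0.0002
```

Call:
move_arm([
  [[0, -0.715, -0.56, 0, 1], [0, -0.715, -0.56, 0, 1], [0, -0.715, -0.56, 0, 1], [0, -0.715, -0.56, 0, 1], [0, -0.715, -0.56, 0, 1], [0, -0.715, -0.56, 0, 1], [0.5, -0.715, -0.56, 0, 1], [0.6, -0.715, -0.56, 0, 1], [0.6, -0.715, -0.56, 0, 1], [0.6, -0.715, -0.56, 0, 1], [0.6, -0.715, -0.56, 0, 1], [0.6, -0.715, -0.56, 0, 1]],
])

```text
clock: 2.5
eef_pos: [0.4642, 0.2748, 0.0898]
tcp_rot: [1.965, 0.46, -1.966]
contact_force: [0.5, -0.2, 1.1]
opening: -0.0001
```

Call:
move_arm([
  [[0.5, 0, 0, 0, 1], [0.5, 0, 0, 0, 1], [0, 0, 0, 0, 1]],
])

```text
clock: 2.8
eef_pos: [0.4619, 0.2724, 0.0483]
tcp_rot: [1.957, 0.46, -1.971]
contact_force: [-0.3, -0.9, 0.8]
opening: 0.0001
```

Call:
move_arm([
  [[0.35, 0, 0, 0, 1], [0.3, 0, 0, 0, 1], [0.05, 0, 0, 0, 1], [0, 0, 0, 0, 1]],
])

```text
clock: 3.2
eef_pos: [0.4642, 0.2735, 0.0231]
tcp_rot: [1.965, 0.46, -1.966]
contact_force: [0.3, -0.3, 0.9]
opening: 0.0003
```

Call:
move_arm([
  [[0.1, 0, 0, 0, 1], [0.05, 0, 0, 0, 1], [0.05, 0, 0, 0, 1], [0, 0, 0, 0, 1]],
])

```text
clock: 3.6
eef_pos: [0.4645, 0.2739, 0.0159]
tcp_rot: [1.965, 0.46, -1.965]
contact_force: [-1.7, -0.7, 3.7]
opening: -0.0
```

Call:
move_arm([
  [[0.04, 0, 0, 0, 1], [0.03, 0, 0, 0, 1], [0, 0, 0, 0, 1]],
])

```text
clock: 3.9
eef_pos: [0.4645, 0.274, 0.0154]
tcp_rot: [1.965, 0.458, -1.964]
contact_force: [-6.2, -5.2, 24.5]
opening: -0.0002
```

Call:
move_arm([
  [[-0.3, 0, 0, 0, 1], [-0.8, 0, 0, 0, 1], [-0.8, 0, 0, 0, 1], [0, 0.61, 0.214, 0, 1], [0, 0.61, 0.214, 0, 1], [0, 0.61, 0.214, 0, 1], [0, 0.61, 0.214, 0, 1], [0, 0.61, 0.214, 0, 1], [0, 0.61, 0.214, 0, 1], [0, 0.61, 0.214, 0, 1], [0, 0.61, 0.214, 0, 1], [0, 0, 0, 0, 1]],
])

```text
clock: 5.1
eef_pos: [0.4901, 0.064, 0.0883]
tcp_rot: [1.967, 0.453, -1.969]
contact_force: [-0.2, 0.4, -0.2]
opening: 0.0002
```

Call:
move_arm([
  [[0.7, 0, 0, 0, 1], [0.6, 0, 0, 0, 1], [0, 0, 0, 0, 1], [0, 0, 0, 0, 1]],
])

```text
clock: 5.5
eef_pos: [0.4897, 0.0693, 0.0367]
tcp_rot: [1.965, 0.463, -1.965]
contact_force: [0.1, 0.6, 0.8]
opening: -0.0
```

Call:
move_arm([
  [[0.2, 0, 0, 0, 1], [0.1, 0, 0, 0, 1], [0.08, 0, 0, 0, 1], [0, 0, 0, 0, 1]],
])

```text
clock: 5.9
eef_pos: [0.4897, 0.0685, 0.0212]
tcp_rot: [1.965, 0.461, -1.965]
contact_force: [-0.1, -0.6, 0.2]
opening: 0.0002
```

Call:
move_arm([
  [[0.05, 0, 0, 0, 1], [0.05, 0, 0, 0, 1], [0, 0, 0, 0, 1]],
])

```text
clock: 6.2
eef_pos: [0.4894, 0.0688, 0.0173]
tcp_rot: [1.964, 0.461, -1.966]
contact_force: [-2.2, 1.3, 2.7]
opening: -0.0001
```

Call:
move_arm([
  [[0.04, 0, 0, 0, 1], [0.02, 0, 0, 0, 1], [0, 0, 0, 0, 1]],
])

```text
clock: 6.5
eef_pos: [0.4895, 0.0688, 0.0166]
tcp_rot: [1.963, 0.46, -1.966]
contact_force: [-6.7, 0.2, 19.6]
opening: -0.0003
```

```bash
python3 - <<'E'
from h import *
from station import read_camera
p,d=read_camera("top");P=cloud("top",d);np.set_printoptions(precision=4,suppress=True)
p2,_=read_camera("side")
H=cv2.cvtColor(p,cv2.COLOR_BGR2HSV);blu=(H[...,0]>90)&(H[...,0]<125)&(H[...,1]>90)
for b in((190,252,185,247),(278,340,172,234)):
    Q=P[box(d.shape,*b)&blu];pl=Q[(Q[:,2]>.004)&(Q[:,2]<.03)];kn=Q[(Q[:,2]>.038)&(Q[:,2]<.056)]
    co=np.linalg.lstsq(np.c_[pl[:,:2],np.ones(len(pl))],pl[:,2],rcond=None)[0]
    print(len(pl),"tilt",np.degrees(co[:2]),"knob",kn.mean(0) if len(kn) else 0,len(kn))
cv2.imwrite("pics/press.png",np.hstack([cv2.resize(p[160:270,170:350],None,fx=2.2,fy=2.2),cv2.resize(p2[170:280,190:350],None,fx=2.2,fy=2.2)]))
E
```

```text
1543 tilt [-0.1206  0.0282] knob [0.4955 0.2488 0.0455] 109
58 tilt [16.9114  5.5867] knob 0 0
```

View pics/press.png

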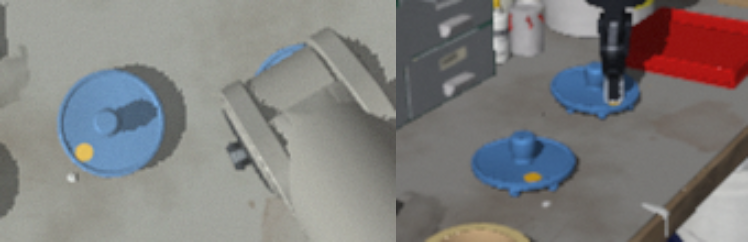

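The right cover's dot sank from about 22 mm to 16.6 mm under load, and that cover leaned about 4.5° when at rest. The left cover's dot held at about 15.4 mm under 24 N, and the cover reads level. In the picture (left half: top view crop), the left cover sits undisturbed at crop (108,122), and the fingers are on the right cover's dot (right half, crop (612,100)). So the right cover is the warped one.

Call:
move_arm([
  [[-0.3, 0, 0, 0, 1], [-0.9, 0, 0, 0, 1], [-0.9, 0, 0, 0, -1], [0, 0.39, -0.345, 0, -1], [0, 0.39, -0.345, 0, -1], [0, 0, 0, 0, -1], [0, 0, 0, 0, -1], [0, 0, 0, 0, -1], [0, 0, 0, 0, -1]],
])

```text
clock: 7.5
eef_pos: [0.5274, 0.0533, 0.0986]
tcp_rot: [1.964, 0.462, -1.965]
contact_force: [0.2, 0.8, 0.2]
opening: 0.0855
```

```bash
python3 - <<'E'
from h import *
from station import read_camera,status
p,d=read_camera("side");P=cloud("side",d);np.set_printoptions(precision=4,suppress=True)
print(status.observe()["eef_pos"],status.observe()["opening"])
H=cv2.cvtColor(p,cv2.COLOR_BGR2HSV);blu=(H[...,0]>90)&(H[...,0]<125)&(H[...,1]>90)
for b in((220,276,225,262),(255,305,190,225)):
    Q=P[box(d.shape,*b)&blu];pl=Q[(Q[:,2]>.006)&(Q[:,2]<.026)];kn=Q[(Q[:,2]>.03)&(Q[:,2]<.056)]
    print(len(pl),pl.min(0),pl.max(0),"knob",kn.mean(0) ,len(kn))
cv2.imwrite("pics/above.png",cv2.resize(p[150:270,220:350],None,fx=4,fy=4))
E
```

```text
[0.5275 0.0532 0.0987] 0.08512294054387642
789 [0.4413 0.1985 0.006 ] [0.5495 0.306  0.0247] knob [0.4924 0.2562 0.0398] 106
457 [ 0.474  -0.0009  0.0066] [0.582  0.1121 0.0248] knob [0.5257 0.0604 0.0414] 79
```

View pics/above.png

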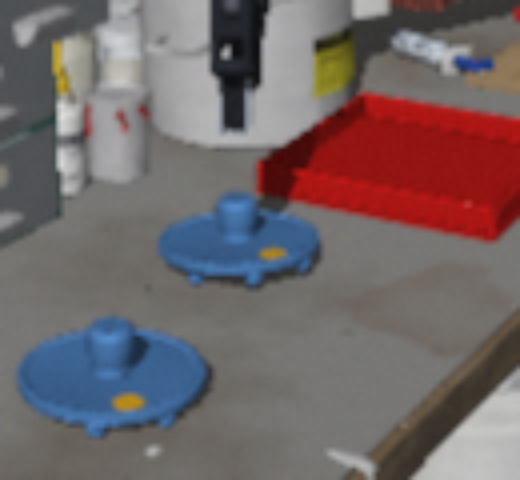

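The picture shows the right cover back at rest, leaning away from its dot. The open fingers are above its knob, which is at crop (237,215). I'll descend and grip.

Call:
move_arm([
  [[0.7, 0, 0, 0, -1], [0.7, 0, 0, 0, -1], [0.4, 0, 0, 0, -1], [0.03, 0, 0, 0, -1], [0, 0, 0, 0, -1]],
], squeeze=50)

```text
clock: 8.05
eef_pos: [0.5284, 0.0531, 0.0259]
tcp_rot: [1.965, 0.462, -1.965]
contact_force: [1.4, -0.6, 0.7]
opening: 0.0852
```

Call:
move_arm([
  [[0, 0, 0, 0, 1], [0, 0, 0, 0, 1], [0, 0, 0, 0, 1], [0, 0, 0, 0, 1], [0, 0, 0, 0, 1], [0, 0, 0, 0, 1]],
], squeeze=50)

```text
clock: 8.65
eef_pos: [0.5287, 0.0531, 0.0265]
tcp_rot: [1.966, 0.461, -1.964]
contact_force: [-0.7, 0.2, 4.9]
opening: 0.0254
```

Call:
move_arm([
  [[-0.2, 0, 0, 0, 1], [-0.4, 0, 0, 0, 1], [-0.5, 0, 0, 0, 1], [-0.5, 0, 0, 0, 1], [-0.4, 0, 0, 0, 1], [-0.2, 0, 0, 0, 1], [0, 0, 0, 0, 1], [0, 0, 0, 0, 1]],
])

```text
clock: 9.45
eef_pos: [0.5279, 0.0526, 0.1134]
tcp_rot: [1.965, 0.461, -1.966]
contact_force: [-0.7, -0.3, -2.8]
opening: 0.0257
```

```bash
python3 - <<'E'
from h import *
from station import read_camera,status
p,d=read_camera("side");print(status.observe()["eef_pos"],status.observe()["opening"])
cv2.imwrite("pics/lift.png",cv2.resize(p[120:270,220:380],None,fx=3.5,fy=3.5))
E
```

```text
[0.52757154 0.05255038 0.11300651] 0.0254922868523627
```

View pics/lift.png

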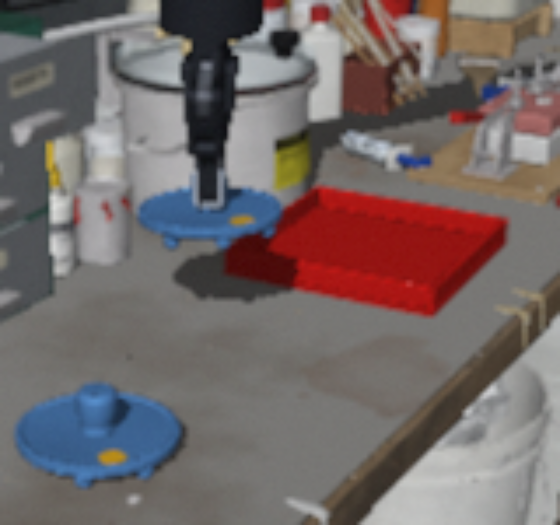

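The cover is held level with its feet clear of the bench, and the left cover is untouched. I'll check clearance to the pot before the transfer.

```bash
python3 - <<'E'
from h import *
np.set_printoptions(precision=3,suppress=True)
for n in("top","side"):
    P=cloud(n,np.load(f"pics/{n}0.npy"))
    for a,b in((.05,.1),(.1,.2),(.2,.4)):
        Q=P[(P[...,2]>a)&(P[...,2]<b)&(P[...,1]>-.3)&(P[...,1]<.15)&(P[...,0]>.3)&(P[...,0]<.8)]
        if len(Q): print(n,a,np.percentile(Q[:,0],[0,1,5]),Q[Q[:,0].argmin()])
E
```

```text
top 0.05 [0.516 0.533 0.594] [0.516 0.053 0.05 ]
top 0.1 [0.584 0.589 0.601] [ 0.584 -0.212  0.136]
top 0.2 [0.617 0.628 0.629] [ 0.617 -0.173  0.215]
side 0.05 [0.586 0.589 0.592] [ 0.586 -0.204  0.071]
side 0.1 [0.583 0.588 0.595] [ 0.583 -0.208  0.13 ]
side 0.2 [0.617 0.627 0.628] [ 0.617 -0.162  0.213]
```

Call:
move_arm([
  [[0, 0.2, 0.15, 0, 1], [0, 0.4, 0.31, 0, 1], [0, 0.55, 0.42, 0, 1], [0, 0.6, 0.46, 0, 1], [0, 0.6, 0.46, 0, 1], [0, 0.6, 0.46, 0, 1], [0, 0.6, 0.46, 0, 1], [0, 0.4, 0.3, 0, 1], [0, 0.25, 0.19, 0, 1], [0, 0.1, 0.07, 0, 1], [0, 0, 0, 0, 1], [0, 0, 0, 0, 1]],
])

```text
clock: 10.7
eef_pos: [0.4876, -0.1582, 0.1136]
tcp_rot: [1.965, 0.463, -1.964]
contact_force: [0.1, 0.8, -2.8]
opening: 0.0254
```

Call:
move_arm([
  [[0.4, 0, 0, 0, 1], [0.5, 0, 0, 0, 1], [0.4, 0, 0, 0, 1], [0.2, 0, 0, 0, 1], [0.1, 0, 0, 0, 1], [0, 0, 0, 0, 1], [0, 0, 0, 0, 1]],
])

```text
clock: 11.4
eef_pos: [0.488, -0.1594, 0.0504]
tcp_rot: [1.966, 0.461, -1.963]
contact_force: [-0.6, 0.9, -1.0]
opening: 0.0254
```

Call:
move_arm([
  [[0.2, 0, 0, 0, 1], [0.15, 0, 0, 0, 1], [0.05, 0, 0, 0, 1], [0.04, 0, 0, 0, 1], [0, 0, 0, 0, 1], [0, 0, 0, 0, 1]],
])

```text
clock: 12.0
eef_pos: [0.4875, -0.1596, 0.0322]
tcp_rot: [1.965, 0.461, -1.965]
contact_force: [0.3, 0.3, -2.1]
opening: 0.0251
```

Call:
move_arm([
  [[0.03, 0, 0, 0, 1], [0, 0, 0, 0, 1]],
])

```text
clock: 12.2
eef_pos: [0.4877, -0.1598, 0.0315]
tcp_rot: [1.965, 0.46, -1.965]
contact_force: [-1.8, -0.2, 3.7]
opening: 0.0253
```

Contact is at the expected height, so I'll release and retreat.

Call:
move_arm([
  [[0, 0, 0, 0, 0.3], [0, 0, 0, 0, -0.2], [0, 0, 0, 0, -1], [0, 0, 0, 0, -1], [0, 0, 0, 0, -1], [0, 0, 0, 0, -1], [-0.2, 0, 0, 0, -1], [-0.6, 0, 0, 0, -1], [-0.9, 0, 0, 0, -1], [-0.9, 0, 0, 0, -1], [-0.9, 0, 0, 0, -1], [0, 0, 0, 0, -1]],
])

```text
clock: 13.4
eef_pos: [0.4912, -0.1602, 0.1766]
tcp_rot: [1.972, 0.454, -1.954]
contact_force: [0.2, -0.7, 0.8]
opening: 0.0859
```

Call:
move_arm([
  [[0, 0.8, 0.6, 0, -1], [0, 0.8, 0.6, 0, -1], [0, 0.8, 0.6, 0, -1], [0, 0.8, 0.6, 0, -1], [0, 0.8, 0.6, 0, -1], [0, 0.8, 0.6, 0, -1], [0, 0.8, 0.6, 0, -1], [0, 0.8, 0.6, 0, -1], [0, 0, 0, 0, -1], [0, 0, 0, 0, -1]],
])

```text
clock: 14.4
eef_pos: [0.4282, -0.4748, 0.1701]
tcp_rot: [1.967, 0.46, -1.968]
contact_force: [0.4, 1.0, -0.5]
opening: 0.0856
```

```bash
python3 - <<'E'
from h import *
from station import read_camera,status
np.set_printoptions(precision=4,suppress=True)
p,d=read_camera("top");P=cloud("top",d);s=status.observe();print(s["clock"],s["eef_pos"],s["contact_force"])
H=cv2.cvtColor(p,cv2.COLOR_BGR2HSV);blu=(H[...,0]>90)&(H[...,0]<125)&(H[...,1]>90)
for b in((190,252,185,247),(366,450,182,262)):
    Q=P[box(d.shape,*b)&blu];pl=Q[(Q[:,2]>.008)&(Q[:,2]<.033)];kn=Q[(Q[:,2]>.038)&(Q[:,2]<.065)]
    co=np.linalg.lstsq(np.c_[pl[:,:2],np.ones(len(pl))],pl[:,2],rcond=None)[0]
    print(len(pl),"z",pl[:,2].mean(),"tilt",np.degrees(co[:2]),"knob",kn.mean(0),len(kn))
for b in((110,170,215,275),(115,165,155,197)):
    Q=P[box(d.shape,*b)];Q=Q[(Q[:,2]>.012)&(Q[:,2]<.1)];print(Q.min(0),Q.max(0))
cv2.imwrite("pics/end.png",p)
E
```

```text
14.45 [ 0.4292 -0.4733  0.1704] [0.7091 1.072  0.0662]
1529 z 0.01629619054599863 tilt [-0.1787 -0.1849] knob [0.4957 0.2494 0.0455] 105
1631 z 0.024595344022348902 tilt [-4.0092  1.7924] knob [ 0.4883 -0.158   0.053 ] 145
[0.3721 0.3732 0.012 ] [0.4741 0.4752 0.0296]
[0.5494 0.3846 0.0122] [0.6097 0.4698 0.0288]
```

View pics/end.png

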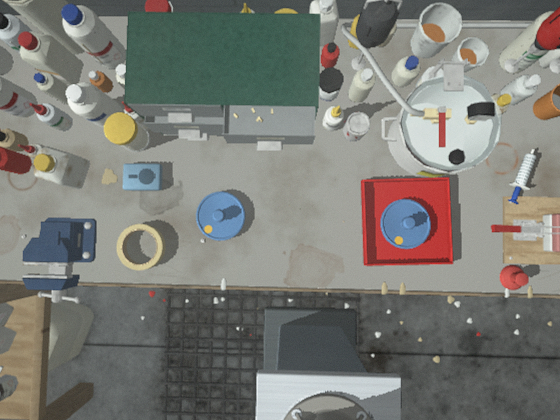

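The final picture shows the warped cover knob-up in the tray at (406,223), about 4 mm from the tray centre and leaning about 4.4°. The left cover, tape and mould have not moved, and the arm is clear of everything.

```bash
python3 -c "
from station import env
print(env.job_done())"
```

```text
the job is handed in; nothing more can be done
None
```

The right cover was the warped one. It now lies knob-up in the red tray, and the job is handed in. I got no verdict back.

- **Press test:** I pressed the left cover first. Its dot held at about 15–16 mm under 24 N, so it is steady. The right cover's dot sank from about 22 mm to 16.6 mm under 20 N. That cover also leaned about 4.5° at rest.
- **Placing:** I gripped the right cover by its knob with 50 N and lowered it into the tray.
- **Last checks (top camera, about 14.5 s):**
  - The warped cover is about 4 mm from the tray centre. It leans about 4.4°, its natural rest.
  - The steady cover is level and within 1 mm of where it started.
  - The tape roll and the mould half have not moved, to within 1 mm.
  - The gripper is open and well clear of everything.
- **Disagreements:** The grip closed to 25.4 mm instead of the stated 28 mm knob width. The knob looks tapered in the pictures, and the hold was secure. No check failed.

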